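Change over two test-station slides

ROBOT

A 6-joint arm with a two-finger parallel gripper is mounted at the origin on the work surface. World frame = base frame: x ahead of the robot, y to its left, z up, the work surface at z = 0. Lengths are in m, angles in rad, forces in N, time in s.
With the tool pointing down it reaches from about 0.25 to 0.775 m from the base axis. Payload 8.9 kg.
Tool frame: the origin (TCP) lies between the finger pads; the fingertips stand 19 mm ahead of it and the grasp point (between the pads) is the TCP (ctrl.nose_length is the z of the fingertips in the tool frame, in m); z points along the fingers, x is the direction in which the jaws open and shut, and the axes are right-handed (so a half turn about z gives the same grasp; the last joint's range is limited). The gripper opens to 85 mm and grips with 20 to 120 N. Pads are 22 mm wide; open, the fingers measure 114 mm over their backs; the gripper's body (76 mm by 85 mm) begins 54 mm behind the grasp point. The pads swing forward as they close: fully open they stand 13 mm farther back than shut.
Start: joints at [1.201, 0.291, -0.153, 1.127, 0, 1.431], TCP at [0.12, 0.511, 0.25] pointing down, gripper open.
Joint ranges: [-2.52, 2.52], [-0.91, 1.74], [-1.3, 1.37], [-1.96, 2.02], [-1.52, 1.47], [-3.14, 3.14]. Speed limits (rad/s): [2.22, 2.22, 2.79, 3.14, 3.14, 3.14].

INTERFACE

Orientations are given as a rotation vector (axis times angle).
In Python, from plant import ctrl, imaging gives the robot as it stands. The module is installed in compiled form; this text tells all that it offers.
- The arm moves only by the tool move_arm, never from a script. Its argument "rows" is a list of rows, each a list of 5 numbers: the finger opening in m, from 0 to 0.0854, then the shift along the tool's x, y, z in m, then the turn about the tool's z in degrees. A call has 1 to 12 rows; each row shifts and turns the commanded pose from where the row before left it, along the tool's axes as they then stand; what a row does not reach is not made up. A row lasts 1/12 s, in which the tool goes at most 41.7 mm and 7.16 degrees, less where a joint would pass 70% of its speed; a pose out of reach is approached as far as the arm can. A call with a gripper value outside its range is refused whole. The fingers move at their own pace and stop on an object; the grip force is fixed at half the most. Time passes only in rows, so rows that do not move let the fingers close. It gives the time, the measured TCP pose, the force and the opening at its end, in the units of the state.
- ctrl.sense(): the state, without advancing time (a new reading comes with each control period).
- imaging.get_image(name): name is "scene" or "side" or "wrist"; returns (picture, depth): 384x512x3 uint8, red, green, blue; 384x512 float32, m along the optical axis (not along the pixel's ray), 0 where there is no reading.
- imaging.camera_model(name): a dict with "camera_matrix" (3x3 intrinsics, pixels), "k1" (the pictures are not rectified: a ray, as slopes to the right and down, at radius r is drawn at 1 + k1 r^2 times it, then the intrinsics apply), "origin" and "attitude" of the camera in the world; the wrist camera has in their place "hand_eye" (4x4, takes a point from camera to tool coordinates, whose origin is the TCP and whose axes are the tool frame's). Camera axes: x right, y up, looking along -z (the intrinsics and any distortion apply to the point x, -y, -z); pixel columns grow to the right and rows downward; lengths in m; the calibration is good to about 2 mm. A picture is of the moment at which its call begins: read the wrist's pose just before it. camera_model takes no time and is no camera call.
- ctrl.hand_in(): hands the job in, once; it reports no verdict.
The state is a dict: "time_s": time; "joints": joint angles; "joint_velocities": joint speeds; "effort": joint torques, N m; "eef_pos": TCP position; "orientation": TCP orientation; "force": force on the tool from outside, world axes, zero at the start; "torque": the same for the moment, N m; "finger_gap": finger opening in m.
Only numpy, scipy, OpenCV 4.12 (cv2) and the standard library are available. Lean on these libraries where they do the work, as an engineer would, in place of code of your own. Each camera call takes 0.05 s, during which the arm holds its last target.

TASK

Two identical relay test stations stand side by side on the bench, one with its carrier slide drawn out, the other with its slide in. Only one may be out at a time: with a fingertip push the drawn-out slide fully home, then hook a fingertip behind the front lip of the other slide and draw it fully out to its stop. Do not touch the front of that second lip or pinch it, do not touch the relay modules riding in the slides, leave everything else on the bench where it is, and finish clear of everything.

Things in the scene. Friction and masses are not known exactly. Their poses are not given: they have to be found in the camera images.
- carrier_a (a joint): travel of slide A (station that starts drawn out) in m: 0 = fully home at its stop, 0.100 = fully drawn out at its stop. Friction about 2.5 N plus slight damping (8 N s/m); no spring, it stays where left. It starts between 0.075 and 0.100.
- carrier_a_lip (a point): centre of the top edge of slide A (station that starts drawn out)'s front lip, 50 mm above the table; moves with the slide. x axis level along the rail away from the robot (pushes home); -x draws out; z up. Lip: upright plate 8 mm thick (x, 4 mm each side of this point), 100 wide (y), underside 14 mm above table. Behind it (+x) an open-topped finger pocket 65 mm long, 100 wide, floor 30 mm below this point.
- carrier_a_nest (a point): centre of the nest floor of slide A (station that starts drawn out), 20 mm above the table, 124 mm behind the lip point; moves with the slide, x as for the lip. Nest 100 x 92 mm, walls up to 20 mm. Fixed on the station: guide rails 32 mm high either side, and a test head bridging the slide, top 99 mm above the table, its near edge 133 mm behind the lip point when the slide is home.
- relay_a: loose grey relay module, 60 x 40 x 28 mm, about 90 g, lying in the nest of slide A (station that starts drawn out) and riding along with it; origin at the centre of its underside. Not to be touched.
- carrier_b (a joint): travel of slide B (station that starts home) in m: 0 = fully home at its stop, 0.100 = fully drawn out at its stop. Friction about 2.5 N plus slight damping (8 N s/m); no spring, it stays where left. It starts between 0 and 0.012.
- carrier_b_lip (a point): centre of the top edge of slide B (station that starts home)'s front lip, 50 mm above the table; moves with the slide. x axis level along the rail away from the robot (pushes home); -x draws out; z up. Lip: upright plate 8 mm thick (x, 4 mm each side of this point), 100 wide (y), underside 14 mm above table. Behind it (+x) an open-topped finger pocket 65 mm long, 100 wide, floor 30 mm below this point.
- carrier_b_front (a point): centre of the front face of slide B's lip, which looks towards the robot, 100 mm wide, 36 mm high; 4 mm in front of and 18 mm below the lip point. This face must not be touched: a finger belongs behind the lip only.
- carrier_b_nest (a point): centre of the nest floor of slide B (station that starts home), 20 mm above the table, 124 mm behind the lip point; moves with the slide, x as for the lip. Nest 100 x 92 mm, walls up to 20 mm. Fixed on the station: guide rails 32 mm high either side, and a test head bridging the slide, top 99 mm above the table, its near edge 133 mm behind the lip point when the slide is home.
- relay_b: loose grey relay module, 60 x 40 x 28 mm, about 90 g, lying in the nest of slide B (station that starts home) and riding along with it; origin at the centre of its underside. Not to be touched.
- hexkeys: bystander: grey folding holder with hex keys, about 90 x 40 x 22 mm, lying in front of the stations; origin under its centre.
- jar: bystander: small amber jar, 38 mm diameter, 55 mm high, between the two stations; origin under its centre.
- driver: bystander: screwdriver 180 mm long lying to the right; origin under its centre.
- mug: bystander: white mug, 76 mm diameter, 90 mm high, on the left; origin under its centre.
- tape: bystander: roll of black tape, 70 mm diameter, 18 mm high, lying flat on the right; origin under its centre.
- meter: bystander: red hand multimeter 140 x 72 x 42 mm lying on the left; origin under its centre.

How it is judged:
On the way, in this order (a step that is already met when the one before it is completed fails the run):
1. the slide that was out is fully home (within 5 mm), the other one still in (value of joint carrier_a below 0.005 m and value of joint carrier_b below 0.03 m), for 0.2 s.
2. the other slide is drawn out to its stop (within 6 mm) (value of joint carrier_b above 0.094 m), for 0.2 s.
At the end, for the whole second after the job is handed in: The slide that was out is home within 5 mm, the other is drawn out to within 6 mm of its full 100 mm, and both relay modules lie flat, at rest, in their nests (value of joint carrier_a below 0.005 m and value of joint carrier_b above 0.094 m and horizontal distance between relay_a and carrier_a_nest below 0.04 m and z of relay_a in the frame of carrier_a_nest below 0.006 m and angle between each of relay_a, relay_b's own z axis and vertical below 0.15 rad and linear speed of each of relay_a, relay_b below 0.02 m/s and horizontal distance between relay_b and carrier_b_nest below 0.04 m and z of relay_b in the frame of carrier_b_nest below 0.006 m); the robot touches nothing.
It fails at once if both slides are out at once (value of joint carrier_a above 0.02 m and value of joint carrier_b above 0.03 m).
It fails at once if the fingers touch the front of the lip that is to be hooked from behind (pinching it, too) (contact force between the fingers and carrier_b_c6 above 0.5 N).
It fails at once if a relay module is touched by the robot (contact force between any of the fingers, the arm and relay_a above 0.5 N or contact force between any of the fingers, the arm and relay_b above 0.5 N).
It fails at once if a relay module is lifted or thrown out of its nest (z of relay_a in the frame of carrier_a_nest above 0.012 m or z of relay_b in the frame of carrier_b_nest above 0.012 m).
It fails at once if a bystander is moved more than 20 mm (distance of any of hexkeys, jar, driver, mug, tape, meter from where it was at the start of the episode above 0.02 m).
It also fails if it takes over 48 s, if anything falls off the work surface, if the arm or the gripper's body presses on something with over 40 N, if the wrist force passes 120 N, or if a joint passes its speed limit or range.

## Working session

There is one attempt and no reset: what is moved stays moved. The work goes in short steps, Python scripts to look and compute and a tool call to move; the robot and the scene stay as the last step left them, time stands still between calls to the robot, and variables do not carry over. Pictures are saved under pics/ and viewed, and the job is handed in when it is done.

Besides the shell and the picture viewer there is one more tool, called after "Emit:" as name(argument=value, ...) on one line, values as JSON. move_arm: Moves the arm, as the interface text tells. Its arguments: {"type":"object","properties":{"rows":{"type":"array"}},"required":["rows"]}

```bash
mkdir -p pics
cat > h.py <<'E'
import numpy as np, cv2
from plant import ctrl, imaging
from scipy.spatial.transform import Rotation as R
E
python3 - <<'E'
from h import *
s=ctrl.sense()
print(s['eef_pos'],s['orientation'],s['time_s'],s['finger_gap'],ctrl.nose_length)
for n in ("scene","side","wrist"):
    m=imaging.camera_model(n);print(n,m)
    p,d=imaging.get_image(n); cv2.imwrite(f'pics/{n}0.png',p[:,:,::-1]); np.savez(f'{n}0.npz',p=p,d=d)
E
```

```text
[0.11994189 0.51071302 0.24975839] [ 2.46196604e+00  1.95050889e+00 -1.66745342e-03] 0.0 0.08527277300125449 0.019
scene {'camera_matrix': array([[431.55558682,   0.        , 253.71709305],
       [  0.        , 431.55558682, 189.80889784],
       [  0.        ,   0.        ,   1.        ]]), 'k1': -0.06342043769713533, 'origin': array([1.30147296, 0.48755914, 1.09905917]), 'attitude': array([0.38441868, 0.72393524, 2.04937383])}
side {'camera_matrix': array([[357.2930168 ,   0.        , 256.04381972],
       [  0.        , 357.2930168 , 189.26172821],
       [  0.        ,   0.        ,   1.        ]]), 'k1': 0.03540332230388876, 'origin': array([0.29883416, 0.57571033, 0.74800553]), 'attitude': array([ 0.2308197 , -0.96532914, -2.54123119])}
wrist {'camera_matrix': array([[332.93598639,   0.        , 257.24681394],
       [  0.        , 332.93598639, 194.85968497],
       [  0.        ,   0.        ,   1.        ]]), 'k1': -0.08856627414867616, 'hand_eye': array([[ 9.99998446e-01,  1.29017722e-03,  1.20101657e-03,
        -7.85753827e-04],
       [ 1.61187991e-03, -9.45069769e-01, -3.26864703e-01,
        -8.66982289e-02],
       [ 7.13331062e-04,  3.26866131e-01, -9.45070380e-01,
        -1.24220758e-01],
       [ 0.00000000e+00,  0.00000000e+00,  0.00000000e+00,
         1.00000000e+00]])}
```

View pics/scene0.png

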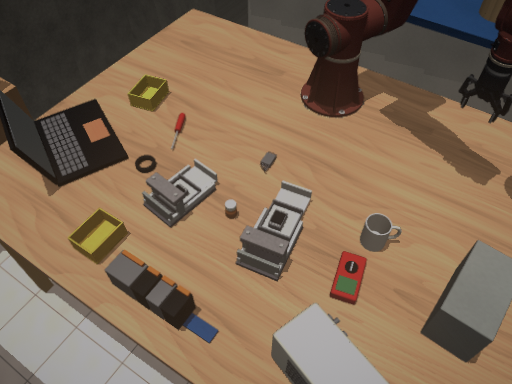

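View pics/side0.png

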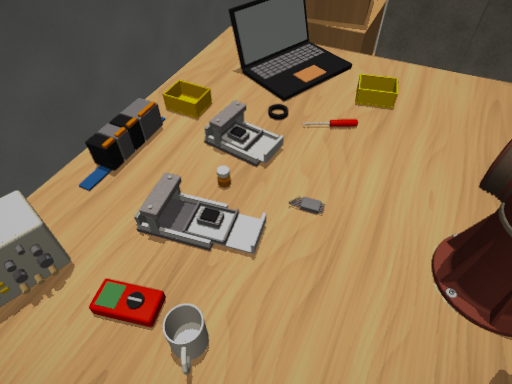

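View pics/wrist0.png

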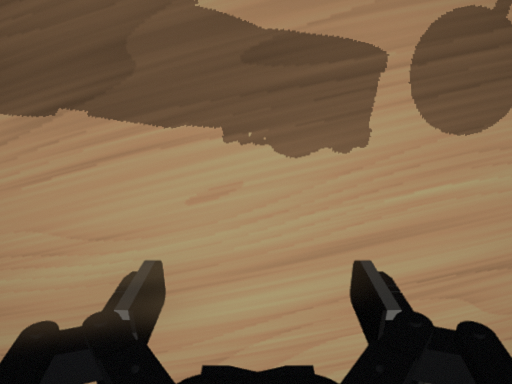

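```bash
cat >> h.py <<'E'
def campose(n,s=None):
    m=imaging.camera_model(n)
    if n=='wrist':
        T=np.eye(4);T[:3,:3]=R.from_rotvec(s['orientation']).as_matrix();T[:3,3]=s['eef_pos']
        T=T@m['hand_eye'];return m,T[:3,:3],T[:3,3]
    return m,R.from_rotvec(m['attitude']).as_matrix(),m['origin']
def rays(n,uv,s=None):
    m,Rm,o=campose(n,s)
    K=m['camera_matrix'];D=np.array([m['k1'],0,0,0.])
    q=cv2.undistortPoints(np.asarray(uv,float).reshape(-1,1,2),K,D)[:,0]
    return np.c_[q[:,0],-q[:,1],-np.ones(len(q))]@Rm.T,o
def plane(n,uv,z,s=None):
    r,o=rays(n,uv,s); t=(z-o[2])/r[:,2]; return o+r*t[:,None]
def cloud(n,d,s=None):
    v,u=np.mgrid[:384,:512]
    r,o=rays(n,np.c_[u.ravel(),v.ravel()],s)
    return (o+r*d.reshape(-1,1)).reshape(384,512,3)
def project(n,P,s=None):
    m,Rm,o=campose(n,s)
    q=(np.atleast_2d(P)-o)@Rm; q=q*[1,-1,-1]
    return cv2.projectPoints(q,np.zeros(3),np.zeros(3),m['camera_matrix'],np.array([m['k1'],0,0,0.]))[0][:,0]
E
python3 - <<'E'
from h import *
for n in("scene","side"):
    f=np.load(n+'0.npz');P=cloud(n,f['d']);
    z=P[...,2]
    # topdown height map
    img=np.zeros((600,700,3),np.uint8)
    H=np.zeros((600,700))
    # x 0.3..0.9 up rows (2px/mm?) 1px=1mm: row=900-x, col=350-y*1000
    X=np.round(900-P[...,0]*1000).astype(int);Y=np.round(350-P[...,1]*1000).astype(int)
    ok=(X>=0)&(X<600)&(Y>=0)&(Y<700)&(f['d']>0)
    img[X[ok],Y[ok]]=f['p'][ok][:,::-1]
    H[X[ok],Y[ok]]=z[ok]
    img=cv2.dilate(img,np.ones((3,3)))
    cv2.imwrite(f'pics/top_{n}.png',img)
    print(n,np.median(z[ok]))
    p=f['p'];
    c={'scene':(130,150,330,290),'side':(120,90,290,270)}[n]
    cv2.imwrite(f'pics/crop_{n}.png',cv2.resize(p[c[1]:c[3],c[0]:c[2],::-1],None,fx=4,fy=4,interpolation=cv2.INTER_CUBIC)[:600,:800])
E
```

```text
scene 0.002350208041986157
side 0.00010066199917035945
```

View pics/top_scene.png

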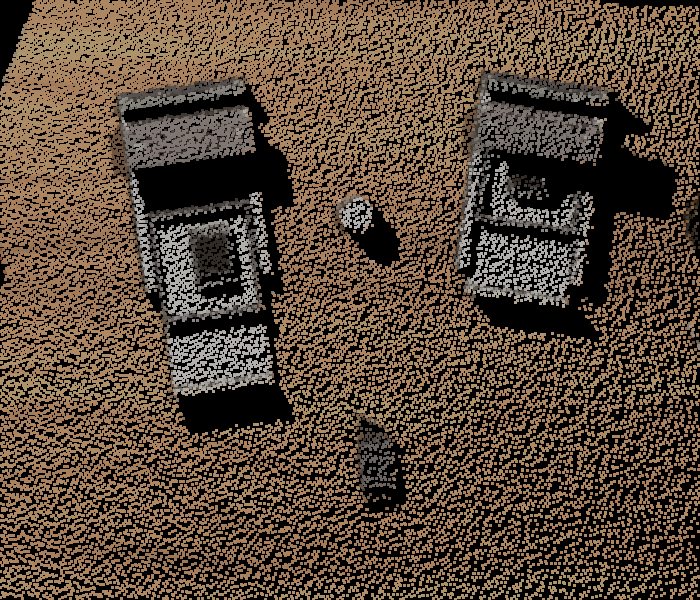

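View pics/top_side.png

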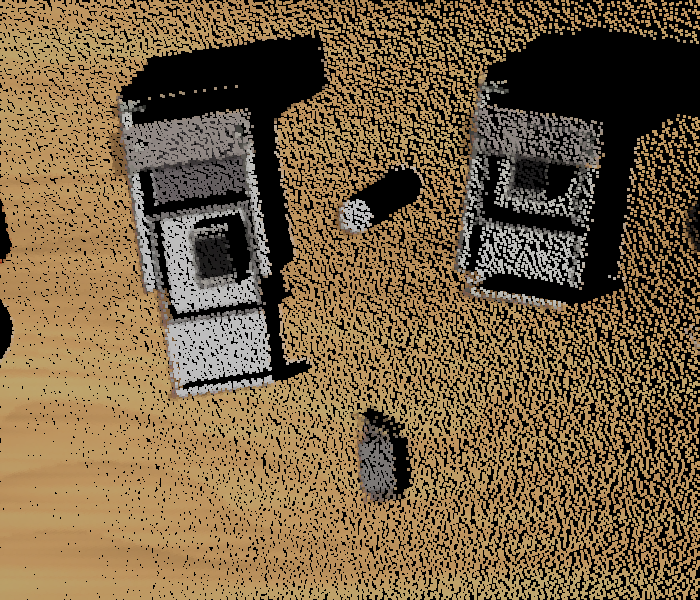

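View pics/crop_side.png

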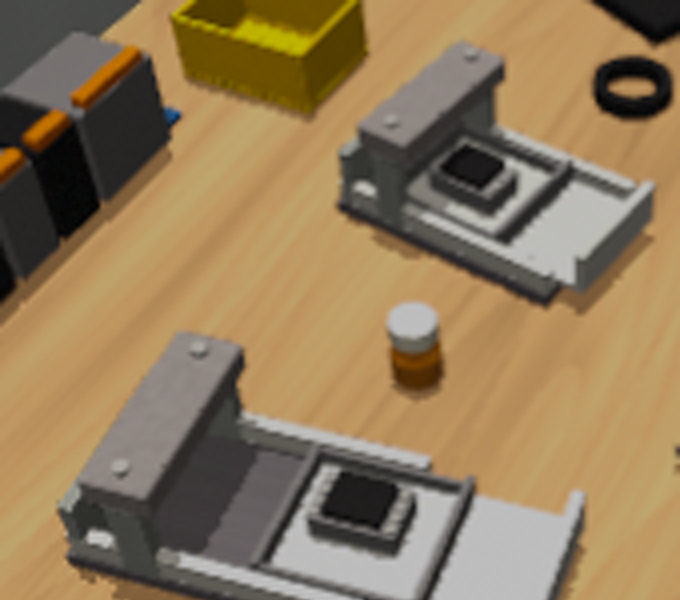

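View pics/crop_scene.png

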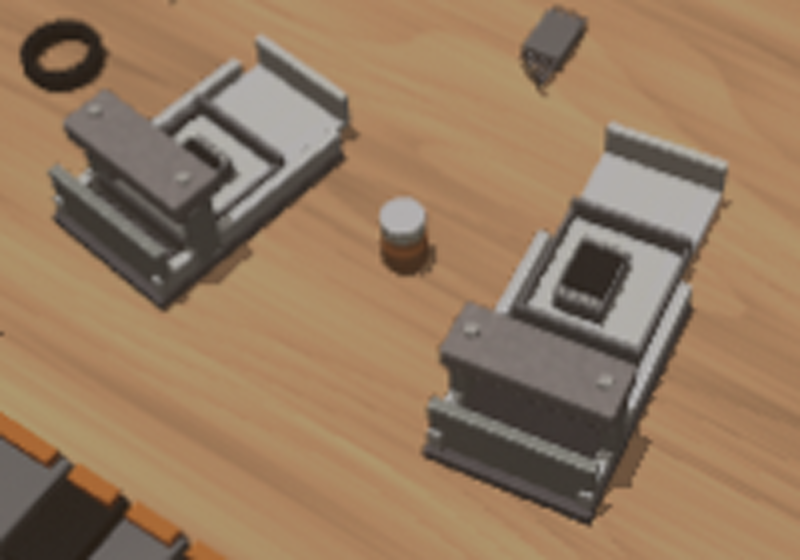

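Run:
```python
from h import *
# regions in world via topdown: A lip approx x 0.51-0.53,y .07-.18 ; B lip x .60-.62
for nm,(x0,x1,y0,y1) in {'A':(.49,.545,.06,.195),'B':(.58,.64,-.25,-.10)}.items():
  for n in("scene","side"):
    f=np.load(n+'0.npz');P=cloud(n,f['d']).reshape(-1,3)
    z=P[:,2];k=(P[:,0]>x0)&(P[:,0]<x1)&(P[:,1]>y0)&(P[:,1]<y1)
    q=P[k&(z>.044)&(z<.056)]
    (cx,cy),(w,h),a=cv2.minAreaRect((q[:,:2]*1000).astype(np.float32))
    c=q[:,:2].mean(0);u=np.linalg.svd(q[:,:2]-c)[2][0]
    print(nm,n,len(q),np.round((cx,cy,w,h,a),1),c,'dir',np.degrees(np.arctan2(u[1],u[0])),'z',q[:,2].max())
    # head top
  for n in("scene","side"):
    f=np.load(n+'0.npz');P=cloud(n,f['d']).reshape(-1,3);z=P[:,2]
    k=(z>.092)&(z<.106)&(P[:,0]>.68)&(P[:,0]<.85)&((P[:,1]>.08)&(P[:,1]<.25) if nm=='A' else (P[:,1]<-.1)&(P[:,1]>-.28))
    q=P[k];(cx,cy),(w,h),a=cv2.minAreaRect((q[:,:2]*1000).astype(np.float32))
    print(' head',n,len(q),np.round((cx,cy,w,h,a),1),np.median(q[:,2]))
```

```text
A scene 106 [516.3 127.   12.7  99.4   8.2] [0.51670944 0.12620427] dir 98.82720038214688 z 0.05543443237778822
A side 137 [512.9 127.    8.4 102.2   8. ] [0.51232503 0.12904031] dir 97.77975816581882 z 0.052339865594361656
 head scene 735 [763.7 162.2  48.8 130.1   7.6] 0.09999614538523038
 head side 811 [760.6 162.9  46.6 131.4   8.1] 0.09839926702509116
B scene 81 [ 604.6 -164.9  101.1   12.2   83.6] [ 0.60558221 -0.16376977] dir 81.63631079650845 z 0.055527346441467174
B side 88 [ 601.3 -164.   100.1   10.1   80.5] [ 0.601898   -0.16090014] dir 81.41465898565956 z 0.05302347923165118
 head scene 530 [ 767.6 -187.4  132.1   47.5   80. ] 0.10032165376248908
 head side 457 [ 764.6 -185.9  133.    49.    82.8] 0.09783716440666979
```

Emit:
move_arm(rows=[[0, 0, 0, 0, -7.1], [0, 0, 0, 0, -7.1], [0, 0, 0, 0, -7], [0, -0.03, 0.02, 0.005, 0], [0, -0.03, 0.02, 0.005, 0], [0, -0.03, 0.02, 0.005, 0], [0, -0.03, 0.02, 0.005, 0], [0, -0.03, 0.02, 0.005, 0], [0, -0.03, 0.02, 0.005, 0], [0, -0.03, 0.02, 0.005, 0], [0, -0.03, 0.02, 0.005, 0]])

```text
time_s: 1.07
eef_pos: [0.3125, 0.2941, 0.2101]
orientation: [-2.061, -2.371, -0.0]
force: [0.3, 0.4, 0.3]
finger_gap: -0.0001
```

```bash
cat >> h.py <<'E'
def st():
    s=ctrl.sense();M=R.from_rotvec(s['orientation']).as_matrix()
    print('t',s['time_s'],'pos',np.round(s['eef_pos'],4),'yang',np.degrees(np.arctan2(M[1,1],M[0,1])).round(2),'z',M[:,2].round(3),'F',np.round(s['force'],1),'gap',round(s['finger_gap'],4));return s,M
E
python3 - <<'E'
from h import *
s,M=st()
print((np.array([.474,.121,.15])-s['eef_pos'])@M)
E
```

```text
t 1.0667 pos [0.3125 0.2941 0.2101] yang 7.99 z [ 0.  0. -1.] F [0.3 0.4 0.3] gap -0.0001
[-0.19384371  0.13584141  0.06006283]
```

Emit:
move_arm(rows=[[0, -0.0323, 0.0226, 0.01, 0], [0, -0.0323, 0.0226, 0.01, 0], [0, -0.0323, 0.0226, 0.01, 0], [0, -0.0323, 0.0226, 0.01, 0], [0, -0.0323, 0.0226, 0.01, 0], [0, -0.0323, 0.0226, 0.01, 0], [0, 0, 0, 0, 0], [0, 0, 0, 0, 0]])

```text
time_s: 1.73
eef_pos: [0.4736, 0.1208, 0.1494]
orientation: [-2.065, -2.366, 0.002]
force: [-0.1, 0.8, 0.0]
finger_gap: 0.0002
```

Run:
```python
from h import *
s,M=st()
p,d=imaging.get_image('wrist');np.savez('w1.npz',p=p,d=d);cv2.imwrite('pics/w1.png',p[:,:,::-1])
P=cloud('wrist',d,s).reshape(-1,3)
for nm,(x0,x1,y0,y1) in {'A':(.49,.545,.06,.195),'B':(.58,.64,-.25,-.10)}.items():
    z=P[:,2];k=(P[:,0]>x0)&(P[:,0]<x1)&(P[:,1]>y0)&(P[:,1]<y1)&(z>.045)&(z<.055)
    q=P[k]
    if len(q)>20: print(nm,len(q),cv2.minAreaRect((q[:,:2]*1000).astype(np.float32)),np.median(q[:,2]))
```

```text
t 1.7333 pos [0.4736 0.1208 0.1494] yang 7.77 z [-0.001 -0.    -1.   ] F [-0.1  0.8  0. ] gap 0.0002
A 1206 ((511.7855529785156, 125.6470947265625), (9.531853675842285, 99.95069122314453), 8.397871971130371) 0.0503028646456726
```

View pics/w1.png

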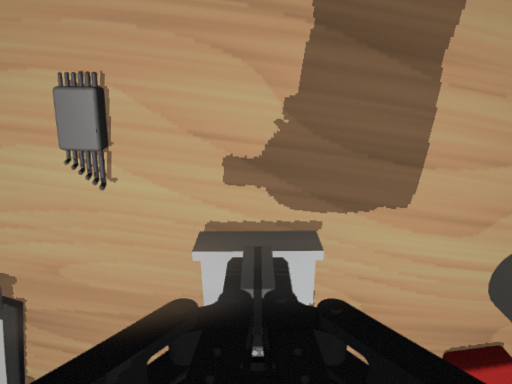

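Emit:
move_arm(rows=[[0, 0, 0, 0.03, 0], [0, 0, 0, 0.03, 0], [0, 0, 0, 0.03, 0], [0, 0, 0, 0.011, 0], [0, 0, 0.01, 0, 0], [0, 0, 0, 0, 0]])

```text
time_s: 2.28
eef_pos: [0.4829, 0.1251, 0.049]
orientation: [-2.059, -2.372, 0.0]
force: [0.4, -0.7, 0.1]
finger_gap: -0.0
```

Run:
```python
from h import *
s,M=st()
```

```text
t 2.2833 pos [0.4829 0.1251 0.049 ] yang 8.08 z [-0.  0. -1.] F [ 0.4 -0.7  0.1] gap -0.0
```

Emit:
move_arm(rows=[[0, 0, 0.005, 0, 0], [0, 0, 0.005, 0, 0], [0, 0, 0.004, 0, 0], [0, 0, 0.004, 0, 0], [0, 0, 0.006, 0, 0], [0, 0, 0.006, 0, 0], [0, 0, 0.006, 0, 0], [0, 0, 0.006, 0, 0], [0, 0, 0.006, 0, 0], [0, 0, 0.006, 0, 0], [0, 0, 0.006, 0, 0], [0, 0, 0, 0, 0]])

```text
time_s: 3.28
eef_pos: [0.5441, 0.1323, 0.0493]
orientation: [2.061, 2.369, 0.002]
force: [0.3, -0.6, 0.3]
finger_gap: 0.0002
```

Run:
```python
from h import *
s,M=st()
p,d=imaging.get_image('side');cv2.imwrite('pics/s2.png',p[:,:,::-1])
```

```text
t 3.2833 pos [0.5441 0.1323 0.0493] yang 7.97 z [ 0.002 -0.    -1.   ] F [ 0.3 -0.6  0.3] gap 0.0002
```

View pics/s2.png

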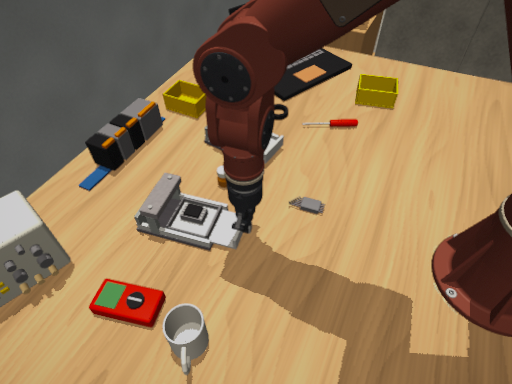

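Emit:
move_arm(rows=[[0, 0, 0.006, 0, 0], [0, 0, 0.006, 0, 0], [0, 0, 0.006, 0, 0], [0, 0, 0.006, 0, 0], [0, 0, 0.006, 0, 0], [0, 0, 0.005, 0, 0], [0, 0, 0.003, 0, 0], [0, 0, 0.002, 0, 0], [0, 0, 0, 0, 0]])

```text
time_s: 4.08
eef_pos: [0.5827, 0.1378, 0.0493]
orientation: [2.061, 2.37, 0.001]
force: [-0.9, -0.8, -0.6]
finger_gap: -0.0
```

Emit:
move_arm(rows=[[0, 0, 0.002, 0, 0], [0, 0, 0.002, 0, 0], [0, 0, 0, 0, 0]])

```text
time_s: 4.33
eef_pos: [0.5862, 0.1384, 0.0494]
orientation: [2.061, 2.37, 0.0]
force: [-1.3, -0.7, -0.1]
finger_gap: -0.0002
```

Run:
```python
from h import *
s,M=st()
p,d=imaging.get_image('wrist');np.savez('w2.npz',p=p,d=d);cv2.imwrite('pics/w2.png',p[:,:,::-1])
P=cloud('wrist',d,s).reshape(-1,3)
z=P[:,2];k=(P[:,0]>.56)&(P[:,0]<.65)&(P[:,1]>.06)&(P[:,1]<.22)&(z>.046)&(z<.054)
q=P[k];print(len(q));print(cv2.minAreaRect((q[:,:2]*1000).astype(np.float32)))
p,d=imaging.get_image('side');np.savez('s3.npz',p=p,d=d);cv2.imwrite('pics/s3.png',cv2.resize(p[150:270,120:290,::-1],None,fx=4,fy=4))
```

```text
t 4.3333 pos [0.5862 0.1384 0.0494] yang 7.98 z [ 0.  0. -1.] F [-1.3 -0.7 -0.1] gap -0.0002
1188
((586.02978515625, 136.40191650390625), (27.757246017456055, 100.85580444335938), 9.500022888183594)
```

View pics/s3.png

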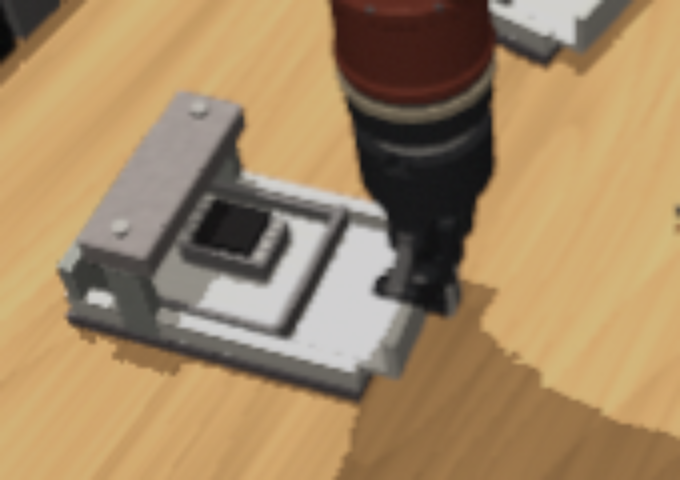

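Emit:
move_arm(rows=[[0, 0, 0.002, 0, 0], [0, 0, 0.002, 0, 0], [0, 0, 0, 0, 0]])

```text
time_s: 4.68
eef_pos: [0.5903, 0.139, 0.0494]
orientation: [2.061, 2.37, 0.001]
force: [-1.3, 0.1, 0.2]
finger_gap: 0.0001
```

Emit:
move_arm(rows=[[0, 0, 0.001, 0, 0], [0, 0, 0.001, 0, 0], [0, 0, 0, 0, 0]])

```text
time_s: 4.93
eef_pos: [0.5916, 0.1391, 0.0493]
orientation: [-2.061, -2.37, 0.001]
force: [-4.4, -0.3, 2.5]
finger_gap: -0.0002
```

Emit:
move_arm(rows=[[0, 0, 0.001, 0, 0], [0, 0, 0.001, 0, 0], [0, 0, 0, 0, 0]])

```text
time_s: 5.18
eef_pos: [0.5916, 0.1392, 0.0492]
orientation: [-2.06, -2.369, 0.005]
force: [-10.9, -1.1, 10.4]
finger_gap: 0.0
```

Emit:
move_arm(rows=[[0, 0, -0.005, 0, 0], [0, 0, -0.02, 0, 0], [0, 0, -0.01, 0, 0], [0, 0, 0, -0.03, 0], [0, 0, 0, -0.03, 0], [0, 0, 0, -0.03, 0], [0, 0, 0, -0.03, 0], [0, 0, 0, 0, 5.5], [0, 0, 0, 0, 5.5], [0, 0, 0, 0, 5], [0, 0, 0, 0, 0]])

```text
time_s: 6.1
eef_pos: [0.5599, 0.1346, 0.1697]
orientation: [2.375, 2.055, 0.003]
force: [0.7, 0.0, -0.2]
finger_gap: -0.0002
```

Run:
```python
from h import *
s,M=st()
print((np.array([.561,-.157,.15])-s['eef_pos'])@M)
```

```text
t 6.1 pos [0.5599 0.1346 0.1697] yang -8.25 z [ 0.002  0.    -1.   ] F [ 0.7  0.  -0.2] gap -0.0002
[-0.28846749  0.04286096  0.01965799]
```

Emit:
move_arm(rows=[[0, -0.032, 0.0048, 0, 0], [0, -0.032, 0.0048, 0, 0], [0, -0.032, 0.0048, 0, 0], [0, -0.032, 0.0048, 0, 0], [0, -0.032, 0.0048, 0, 0], [0, -0.032, 0.0048, 0, 0], [0, -0.032, 0.0048, 0, 0], [0, -0.032, 0.0048, 0, 0], [0, -0.032, 0.0048, 0.02, 0], [0, 0, 0, 0, 0], [0, 0, 0, 0, 0]])

```text
time_s: 7.02
eef_pos: [0.5613, -0.1582, 0.1483]
orientation: [-2.371, -2.06, 0.001]
force: [-0.3, 0.6, 0.4]
finger_gap: 0.0001
```

Run:
```python
from h import *
s,M=st()
p,d=imaging.get_image('wrist');np.savez('w4.npz',p=p,d=d);cv2.imwrite('pics/w4.png',p[:,:,::-1])
P=cloud('wrist',d,s).reshape(-1,3)
z=P[:,2];k=(P[:,0]>.57)&(P[:,0]<.64)&(P[:,1]>-.25)&(P[:,1]<-.08)&(z>.046)&(z<.054)
q=P[k];print(len(q));r=cv2.minAreaRect((q[:,:2]*1000).astype(np.float32));print(r,np.median(q[:,2]))
np.set_printoptions(suppress=True)
p,d=imaging.get_image('scene');P=cloud('scene',d).reshape(-1,3);cv2.imwrite('pics/sc4.png',p[:,:,::-1])
z=P[:,2];k=(P[:,0]>.57)&(P[:,0]<.64)&(P[:,1]>.06)&(P[:,1]<.22)&(z>.044)&(z<.056)
q=P[k];print('A lip',len(q),cv2.minAreaRect((q[:,:2]*1000).astype(np.float32)))
```

```text
t 7.0167 pos [ 0.5613 -0.1582  0.1483] yang -8.04 z [-0.001  0.    -1.   ] F [-0.3  0.6  0.4] gap 0.0001
1072
((601.0657958984375, -166.12879943847656), (99.94232940673828, 9.935819625854492), 80.9775161743164) 0.05032882915282019
A lip 117 ((608.4188232421875, 139.55157470703125), (13.222412109375, 100.44036102294922), 8.40711784362793)
```

View pics/w4.png

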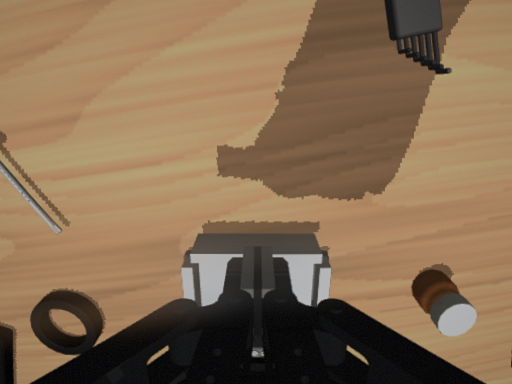

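View pics/sc4.png

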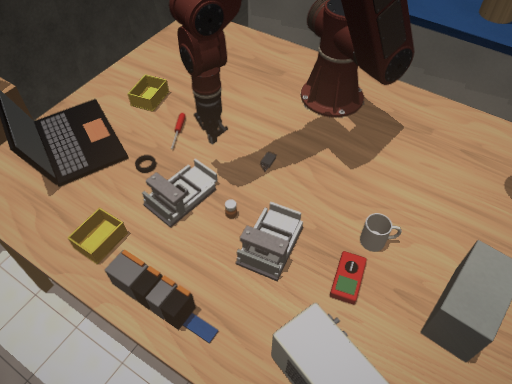

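Emit:
move_arm(rows=[[0, 0, 0.025, 0, 0.5], [0, -0.001, 0.025, 0, 0], [0, 0, 0.025, 0, 0], [0, 0, 0, 0, 0], [0, 0, 0, 0.03, 0], [0, 0, 0, 0.02, 0], [0, 0, 0, 0, 0]])

```text
time_s: 7.7
eef_pos: [0.6334, -0.1662, 0.0957]
orientation: [-2.374, -2.05, 0.004]
force: [-1.9, 1.0, -0.6]
finger_gap: 0.0003
```

Run:
```python
from h import *
s,M=st()
p,d=imaging.get_image('side');cv2.imwrite('pics/s5.png',cv2.resize(p[60:180,170:330,::-1],None,fx=4,fy=4))
p,d=imaging.get_image('wrist');cv2.imwrite('pics/w5.png',p[:,:,::-1])
```

```text
t 7.7 pos [ 0.6334 -0.1662  0.0957] yang -8.37 z [-0.006  0.002 -1.   ] F [-1.9  1.  -0.6] gap 0.0003
```

View pics/s5.png

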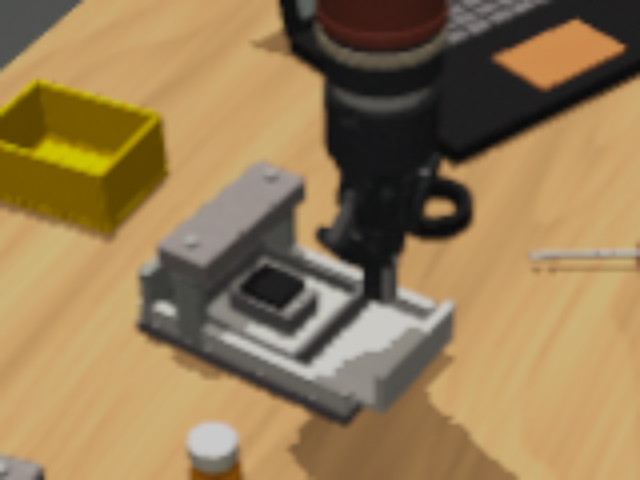

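View pics/w5.png

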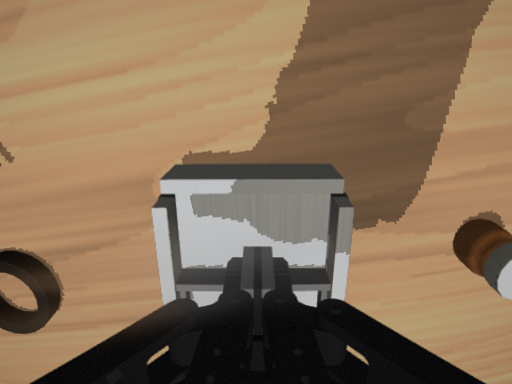

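Emit:
move_arm(rows=[[0, 0, 0, 0.02, 0], [0, 0, 0, 0.015, 0], [0, 0, 0, 0.012, 0], [0, 0, 0, 0, 0], [0, 0, 0, 0, 0]])

```text
time_s: 8.22
eef_pos: [0.6361, -0.1684, 0.0531]
orientation: [2.38, 2.051, 0.0]
force: [0.7, -0.3, 0.6]
finger_gap: -0.0001
```

Run:
```python
from h import *
s,M=st()
p,d=imaging.get_image('wrist');cv2.imwrite('pics/w6.png',p[:,:,::-1])
```

```text
t 8.2167 pos [ 0.6361 -0.1684  0.0531] yang -8.5 z [ 0. -0. -1.] F [ 0.7 -0.3  0.6] gap -0.0001
```

View pics/w6.png

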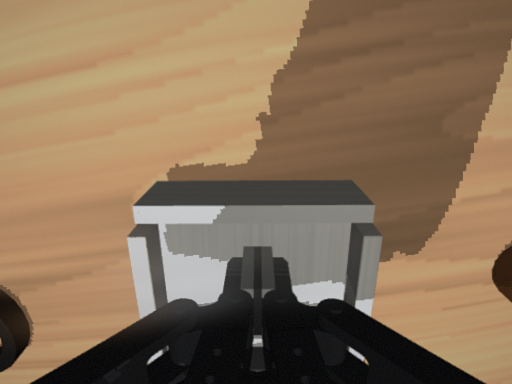

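Emit:
move_arm(rows=[[0, 0, 0, 0.004, 0], [0, 0, -0.005, 0, 0], [0, 0, -0.005, 0, 0], [0, 0, -0.004, 0, 0], [0, 0, -0.004, 0, 0], [0, 0, -0.005, 0, 0], [0, 0, -0.006, 0, 0], [0, 0, -0.006, 0, 0], [0, 0, -0.006, 0, 0], [0, 0, -0.006, 0, 0], [0, 0, -0.006, 0, 0], [0, 0, 0, 0, 0]])

```text
time_s: 9.27
eef_pos: [0.5818, -0.1604, 0.0483]
orientation: [-2.38, -2.049, 0.001]
force: [0.9, -0.2, -0.1]
finger_gap: -0.0001
```

Run:
```python
from h import *
s,M=st()
p,d=imaging.get_image('side');cv2.imwrite('pics/s7.png',cv2.resize(p[60:210,150:330,::-1],None,fx=4,fy=4))
```

```text
t 9.2667 pos [ 0.5818 -0.1604  0.0483] yang -8.54 z [-0.002  0.    -1.   ] F [ 0.9 -0.2 -0.1] gap -0.0001
```

View pics/s7.png

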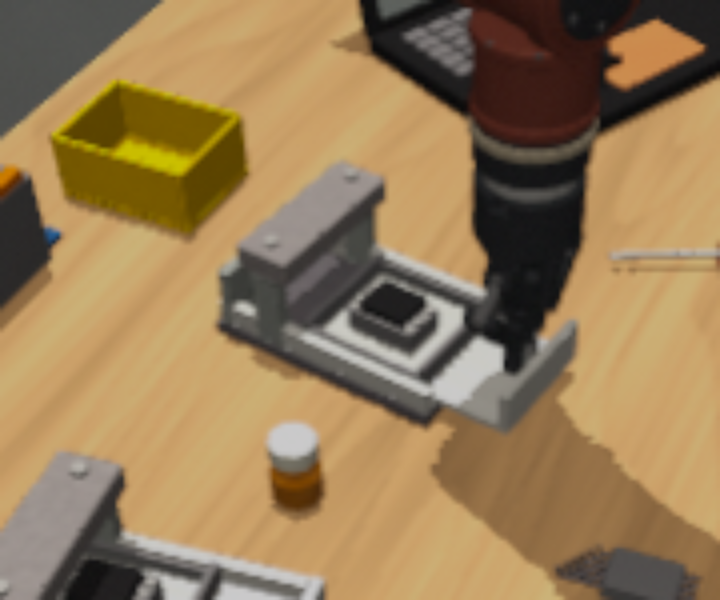

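Emit:
move_arm(rows=[[0, 0, -0.005, 0, 0], [0, 0, -0.006, 0, 0], [0, 0, -0.006, 0, 0], [0, 0, -0.006, 0, 0], [0, 0, -0.006, 0, 0], [0, 0, -0.006, 0, 0], [0, 0, -0.006, 0, 0], [0, 0, -0.005, 0, 0], [0, 0, -0.003, 0, 0], [0, 0, -0.002, 0, 0], [0, 0, 0, 0, 0]])

```text
time_s: 10.23
eef_pos: [0.5323, -0.1529, 0.0483]
orientation: [-2.38, -2.05, 0.001]
force: [0.2, -0.3, 1.0]
finger_gap: 0.0
```

Emit:
move_arm(rows=[[0, 0, -0.002, 0, 0], [0, 0, -0.002, 0, 0], [0, 0, 0, 0, 0]])

```text
time_s: 10.48
eef_pos: [0.5288, -0.1524, 0.0483]
orientation: [-2.38, -2.05, 0.0]
force: [1.7, 0.4, -0.8]
finger_gap: 0.0002
```

Emit:
move_arm(rows=[[0, 0, -0.001, 0, 0], [0, 0, -0.001, 0, 0], [0, 0, 0, 0, 0]])

```text
time_s: 10.73
eef_pos: [0.5282, -0.1523, 0.0484]
orientation: [2.379, 2.05, 0.003]
force: [6.2, -0.1, -4.6]
finger_gap: 0.0
```

Emit:
move_arm(rows=[[0, 0, -0.001, 0, 0], [0, 0, -0.001, 0, 0], [0, 0, 0, 0, 0], [0, 0, 0, 0, 0]])

```text
time_s: 11.07
eef_pos: [0.5281, -0.1523, 0.0486]
orientation: [2.377, 2.048, 0.006]
force: [13.7, -1.4, -10.4]
finger_gap: -0.0
```

Run:
```python
from h import *
s,M=st()
p,d=imaging.get_image('side');cv2.imwrite('pics/s8.png',cv2.resize(p[60:210,150:330,::-1],None,fx=4,fy=4))
P=cloud('side',d).reshape(-1,3)
z=P[:,2];k=(P[:,0]>.48)&(P[:,0]<.525)&(P[:,1]>-.23)&(P[:,1]<-.06)&(z>.044)&(z<.056)
q=P[k];print(len(q));print(cv2.minAreaRect((q[:,:2]*1000).astype(np.float32)))
```

```text
t 11.0667 pos [ 0.5281 -0.1523  0.0486] yang -8.5 z [ 0.006 -0.    -1.   ] F [ 13.7  -1.4 -10.4] gap -0.0
105
((514.5166625976562, -151.40127563476562), (99.57798767089844, 16.2723445892334), 81.5150146484375)
```

View pics/s8.png

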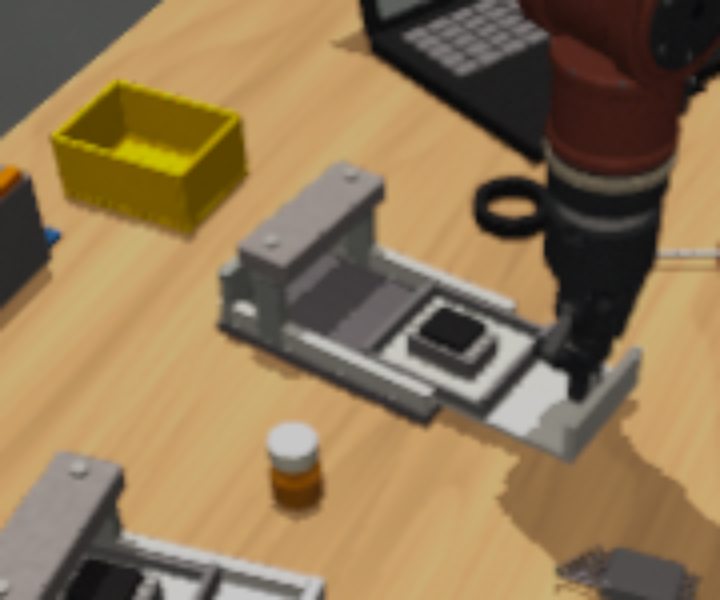

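Emit:
move_arm(rows=[[0, 0, 0.006, 0, 0], [0, 0, 0.007, 0, 0], [0, 0, 0.007, 0, 0], [0, 0, 0, 0, 0], [0, 0, 0, -0.025, 0], [0, 0, 0, -0.035, 0], [0, 0, 0, -0.04, 0], [0, 0, 0, -0.04, 0], [0, 0, 0, -0.04, 0], [0, 0, 0, 0, 0]])

```text
time_s: 11.95
eef_pos: [0.5477, -0.1561, 0.2361]
orientation: [2.373, 2.044, 0.007]
force: [1.4, -0.4, 0.7]
finger_gap: -0.0
```

Emit:
move_arm(rows=[[0, 0, -0.035, 0, 0], [0, 0, -0.035, 0, 0], [0, 0, -0.035, 0, 0], [0, 0, -0.035, 0, 0], [0, 0, -0.035, 0, 0], [0, 0, 0, 0, 0], [0, 0, 0, 0, 0]])

```text
time_s: 12.53
eef_pos: [0.3703, -0.1286, 0.2285]
orientation: [2.381, 2.049, -0.0]
force: [0.1, -0.6, 0.7]
finger_gap: 0.0003
```

Run:
```python
from h import *
s,M=st()
for n in('side','scene','wrist'):
  p,d=imaging.get_image(n);cv2.imwrite(f'pics/{n}9.png',p[:,:,::-1])
  P=cloud(n,d,s).reshape(-1,3)
  for nm,b in {'A':(.57,.64,.06,.22),'B':(.48,.55,-.23,-.06)}.items():
    z=P[:,2];k=(P[:,0]>b[0])&(P[:,0]<b[1])&(P[:,1]>b[2])&(P[:,1]<b[3])&(z>.044)&(z<.056)
    q=P[k]
    if len(q)>30: print(n,nm,cv2.minAreaRect((q[:,:2]*1000).astype(np.float32)))
```

```text
t 12.5333 pos [ 0.3703 -0.1286  0.2285] yang -8.58 z [-0. -0. -1.] F [ 0.1 -0.6  0.7] gap 0.0003
side A ((604.5109252929688, 139.6970977783203), (9.633787155151367, 102.45380401611328), 6.881453990936279)
side B ((510.3305969238281, -151.89451599121094), (101.31468963623047, 9.666399002075195), 81.21691131591797)
scene A ((607.6305541992188, 139.12478637695312), (12.366384506225586, 99.07819366455078), 7.9217729568481445)
scene B ((514.3200073242188, -152.09744262695312), (100.97186279296875, 12.630423545837402), 81.11363220214844)
wrist A ((604.5748291015625, 120.3934097290039), (10.51785659790039, 63.284671783447266), 7.115773677825928)
wrist B ((506.41412353515625, -152.18251037597656), (99.861083984375, 8.161630630493164), 82.13555145263672)
```

View pics/side9.png

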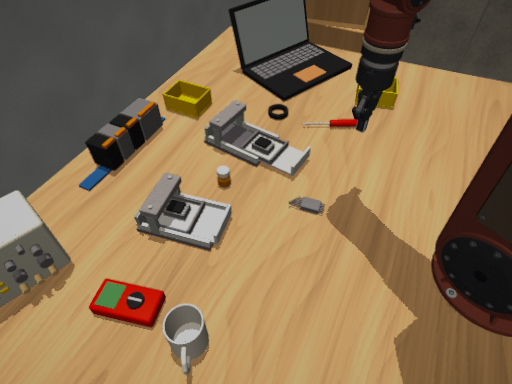

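View pics/scene9.png

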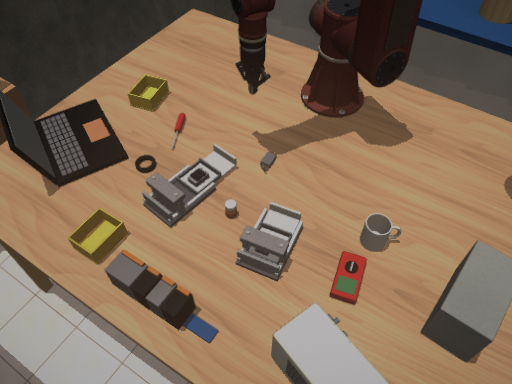

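```bash
python3 -c "
from h import *
print(ctrl.hand_in())"
```

```text
the job is handed in; nothing more can be done
None
```

I pushed slide A home with the closed fingertips. I then lowered them into slide B's pocket, drew it out from behind the lip to its stop, and lifted clear. I handed the job in at about 12.5 s of the 48 s allowed; the hand-in gave no verdict.

- **Slide A:** it met a firm stop: the push force rose to about 11 N and it stopped moving. The final side view puts it about 1 mm from home.
- **Slide B:** it met a firm stop at about 14 N. The side view puts its travel at about 99.6 mm.
- **Relays and bystanders:** in the final pictures both modules lie flat in their nests. The bystanders in view look unmoved; I judged this by eye only.
- **Robot:** the gripper ended about 0.2 m above the bench, in front of the stations, with no contact force.

**Disagreement between cameras:** they place the lips 3–8 mm apart in absolute position (B's lip reads 506, 510 and 514 mm in x). I therefore relied on the stop forces and on distances measured within the same view.

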